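# Fit the plug-in card and snap the lid onto the bench instrument

### The arm

A 6-joint arm with a two-finger parallel gripper is mounted at the origin on the work surface. World frame = base frame: x ahead of the robot, y to its left, z up, the work surface at z = 0. Lengths are in m, angles in degrees, forces in N, time in s.
With the tool pointing down it reaches from about 0.35 to 0.875 m from the base axis. Payload 4.2 kg.
Tool frame: the origin (TCP) lies midway between the tips of the shut fingers; the grasp point (between the pads) lies 19 mm behind it; z points along the fingers, y is the direction in which the jaws open and shut (so a half turn about z gives the same grasp; the last joint's range is limited). The gripper opens to 87 mm and grips with 3 to 60 N. Pads are 19 mm wide; open, the fingers measure 117 mm over their backs; the gripper's body (75 mm by 190 mm) begins 51 mm behind the grasp point.
Start: joints at [82.197, 22.042, 0.453, 0, -68.411, -14.817], TCP at [0.24, 0.577, 0.223] pointing down, gripper open.
Joint ranges: [-179.83, 179.83], [-69.29, 118.12], [-61.27, 80.66], [-181.25, 117.63], [-171.15, -9.14], [-177.46, 177.46]. Speed limits (degrees/s): [159.86, 159.86, 180, 180, 180, 180].

### API

Orientations are given as a 3x3 rotation matrix whose columns are the frame's x, y, z axes.
In Python, from station import r gives the robot as it stands.
- The arm moves only by the tool carry_out, never from a script. Its argument "steps" is a list of rows, each a list of 2 entries, a list of its own where there are three numbers: the shift along the tool's x, y, z in cm, then the turn about the tool's z in degrees. In form: [[[x, y, z], twist], ...]. A call has 1 to 20 rows; each row is the pose to reach, as a shift and turn from the pose measured when the call began, along the tool's axes at that moment; what a row does not reach only later rows make up. A row lasts 1/10 s, in which the tool goes at most 50 mm and 8.59 degrees, less where a joint would pass 70% of its speed; a pose out of reach is approached as far as the arm can. A call with a gripper value outside its range is refused whole. "gripper" is the gripper's target within -1 to 1 (fully open at 1, half-way at 0, shut at -1), set as the call begins (left out, the last holds). The fingers move at their own pace and stop on an object; the grip force is fixed at half the most. Time passes only in rows, so rows that repeat a pose let the fingers close. It gives the time, the measured TCP pose, the force and the opening at its end, in the units of the state.
- r.sense(): the state, without advancing time (a new reading comes with each control period).
- r.capture(name): name is "scene" or "top" or "wrist"; returns the picture (384x512x3 uint8, red, green, blue); there is no depth.
- r.calibration(name): a dict with "camera_matrix" (3x3 intrinsics, pixels), "world_from_camera" (4x4, takes a point from camera to world coordinates). Camera axes: x right, y up, looking along -z (the intrinsics and any distortion apply to the point x, -y, -z); pixel columns grow to the right and rows downward; lengths in m; the calibration is good to about 2 mm. A picture is of the moment at which its call begins: read the wrist's pose just before it. calibration takes no time and is no camera call; for the wrist camera it gives the pose at the moment of the call.
- r.finish_job(): hands the job in, once; it reports no verdict.
Trained networks look in the newest picture that a camera, given by its name, has taken for a name from the list of things; names that differ only in an ending like _2 or _b are one class to them, and where a whole thing is asked for, a point or a joint stands for the part that bears it (a point fixed in the world has none). Each returns a list of dicts, best first, with "confidence" (0 to 1); they miss things now and then, are a little off and sometimes report something else, mostly with a low value. They report only what shows in the picture. A call takes as long as a camera call.
- r.cut_out(camera, target): "pixels" (384x512 bool, what is visible of it).
- r.place_of(camera, target): "centre" ([x, y, z] in m, in world coordinates, good to about 4 mm: a listed point, or the origin of a listed thing).
The state is a dict: "time_s": time; "joints": joint angles; "joint_velocities": joint speeds; "effort": joint torques, N m; "tcp_pos": TCP position; "ee_rot": TCP orientation; "wrist_force": force on the tool from outside, world axes, zero at the start; "moment": the same for the moment, N m; "gripper_width": opening from 0.0 (shut) to 1.0 (fully open).
Only numpy, scipy, OpenCV 4.12 (cv2) and the standard library are available. Lean on these libraries where they do the work, as an engineer would, in place of code of your own. Each camera call takes 0.05 s, during which the arm holds its last target. There are 200 camera calls.

### The job

Take the wider of the two circuit cards out of the card stand, slide it down the upright guides inside the open instrument case and press it until it is fully home in its socket. Then set the larger of the two loose lids onto the case, studs downward as it lies now, and press it down until it sits flush on the rim along both ends. Lower the card and the lid into place rather than dropping them, and leave the narrower card, the smaller lid and everything else on the bench where they are.

Things in the scene. Friction and masses are not known exactly. Their poses are not given: they have to be found in the camera images.
- case: Open-topped grey instrument case fixed to the bench, 136 (its x) x 150 (its y) x 80 mm high, walls 5 mm; origin at the centre of its underside, z up; the display side faces its -x. Inside: a card slot between two black upright guides, the socket at its foot, and a steel clip bar across each y end near the rim.
- slot (a point): Centre of the card slot's flared mouth, 60 mm above the case underside, on its axis; case axes. The slot lies in the case's y-z plane: 81.5 mm long (y), 6.5 mm wide (x), flared from height 50 to 60 mm to 18 x 92 mm. Guides hold only the card's edges (|y| over 30 mm); 60 mm of free room on each x side for fingers.
- card: The wider circuit card: green slab in a grey frame, 5 mm thick (x), 80 wide (y), 46 high, topped by a black grip bar 12 (x) x 46 (y) x 14 mm high: 60 mm in all; 60 g. Origin: middle of its bottom edge, z up. Starts upright in a stand slot, bottom 8 mm above the bench. Same turned half round. Origin above the case underside: 18 mm resting on the socket, 12 mm fully home.
- spare_card: The narrower card, a bystander: like the wide one but only 58 mm wide with a 34 mm grip bar, in the stand's other slot. Leave it there.
- stand: Aluminium card stand, a block fixed to the bench, 124 (x) x 104 (y) x 30 mm high, origin at the centre of its underside. Two slots along its y at x = -38 and +38 mm, 22 mm deep, 6.5 mm wide and 81.5 mm long; a card goes in and out vertically. Which card is in which slot varies.
- lid: The larger grey lid: plate 144 (x) x 158 (y) x 5 mm on four tapered studs 14 mm long at x +-55.5, y +-62.5. Origin under the centre in the plane of the stud tips, z up: plate 14 to 19 mm. 0.22 kg. Same turned half round. Goes on the case x to x, y to y, studs inside the corners with 1.5 mm play. Origin above the case underside: 72 mm resting on the clips, 66 mm fully home.
- lid_grip (a point): Centre of the lid's black grip bar, 30 mm above the stud tips; the bar is 16 mm wide (lid's x), 60 mm long (y), 22 mm high, its top 41 mm above the stud tips.
- spare_lid: The smaller lid, a bystander: same kind, 92 x 96 mm, too small for this case. Leave it.
- socket (a joint): Travel of the card's socket in the case, m: 0 as it starts (top face 18 mm above the case's underside), 0.006 fully down. Moves straight down only under a push of about 9 N on the card, and stays where it is left.
- clip_a (a joint): Travel of the clip bar at the case's +y end (y = +62.5 mm), m: 0 as it starts (top 72 mm above the case's underside), 0.006 when the lid sits on the rim there. The lid's two studs at that end push it down; needs about 9 N on it and stays where it is left.
- clip_b (a joint): The same for the clip bar at the case's -y end (y = -62.5 mm). Pressing the lid near one end alone seats that end only; pressing its middle needs the sum of both, about 18 N.
- meter: Bystander: black hand multimeter lying flat, 85 x 170 x 46 mm, at the far side.
- spool: Bystander: small solder spool, 48 mm across, 30 mm high, between the robot and the case.
- flux: Bystander: small round jar, 36 mm across, 50 mm high, beyond the case.
- tray: Bystander: shallow grey parts tray, 80 x 120 x 25 mm, at the far side.
- driver: Bystander: screwdriver lying near the robot.
- wrench: Bystander: wrench lying at the robot's right.

How it is judged:
By the outcome, as a careful person would: the job done as asked, in the order asked, and still so for the second after the job is handed in, with the robot touching nothing.
It also fails if it takes over 61 s, if anything falls off the work surface, if the arm or the gripper's body presses on something with over 40 N, if the wrist force passes 120 N, or if a joint passes its speed limit or range.

## Working session

There is one attempt and no reset: what is moved stays moved. The work goes in short steps, Python scripts to look and compute and a tool call to move; the robot and the scene stay as the last step left them, time stands still between calls to the robot, and variables do not carry over. Pictures are saved under pics/ and viewed, about 8 in all and at most 12, crops included, and the job is handed in when it is done.

Besides the shell and the picture viewer there is one more tool, called after "Request:" by a JSON object that holds its "method" and its "body", one argument or row to a line. carry_out: Moves the arm, as the interface text tells. Its arguments: {"type":"object","properties":{"steps":{"type":"array","items":{"type":"array"}},"gripper":{"type":"number"}},"required":["steps"]}

```bash
mkdir -p pics; ls; python3 - <<'E'
from station import r
import cv2,numpy as np
s=r.sense(); print({k:np.round(v,3).tolist() for k,v in s.items()})
for c in ("top","scene"):
    im=r.capture(c); cv2.imwrite(f"pics/{c}0.png",im[:,:,::-1])
    k=r.calibration(c); print(c,np.round(k["camera_matrix"],1).tolist(),np.round(k["world_from_camera"],3).tolist(),[a for a in k])
    for t in ("case","slot","card","spare_card","stand","lid","lid_grip","spare_lid","flux","spool","meter","tray"):
        print(t,[(np.round(d["centre"],4).tolist(),round(d["confidence"],2)) for d in r.place_of(c,t)[:2]])
a=cv2.imread("pics/top0.png");b=cv2.imread("pics/scene0.png")
E
```

```text
pics
{'time_s': 0.0, 'joints': [82.198, 22.089, 0.38, -0.029, -68.41, -14.82], 'joint_velocities': [0.057, 0.002, 0.044, -0.056, 0.016, 0.0], 'effort': [0.001, -39.067, 18.74, 4.22, 0.011, -0.0], 'tcp_pos': [0.24, 0.576, 0.221], 'ee_rot': [[0.923, -0.385, -0.001], [-0.385, -0.923, -0.002], [0.0, 0.002, -1.0]], 'wrist_force': [0.113, 0.468, -0.335], 'moment': [-0.026, 0.011, 0.046], 'gripper_width': 1.002}
top [[427.3, 0.0, 256.4], [0.0, 427.3, 181.8], [0.0, 0.0, 1.0]] [[0.009, 0.993, -0.118, 0.355], [-1.0, 0.011, 0.018, 0.009], [0.019, 0.118, 0.993, 1.765], [0.0, 0.0, 0.0, 1.0]] ['camera_matrix', 'world_from_camera']
case [([0.5188, 0.0131, -0.0006], 0.91)]
slot [([0.5184, 0.015, 0.0584], 0.7)]
card [([0.503, 0.2911, 0.0089], 0.54)]
spare_card [([0.4286, 0.2973, 0.0092], 0.5), ([0.4802, -0.2874, 0.0023], 0.47)]
stand [([0.4643, 0.2946, -0.0008], 0.55), ([0.7238, 0.2634, -0.0024], 0.36)]
lid [([0.4823, -0.2887, 0.0031], 0.85)]
lid_grip [([0.4781, -0.286, 0.0282], 0.62), ([0.4661, 0.2964, -0.0034], 0.33)]
spare_lid [([0.5409, 0.5168, -0.0018], 0.55)]
flux [([0.699, -0.1645, -0.0009], 0
[... 213 characters left out ...]
754, 1.431], [0.981, 0.109, -0.16, -0.176], [0.018, 0.77, 0.637, 0.823], [0.0, 0.0, 0.0, 1.0]] ['camera_matrix', 'world_from_camera']
case [([0.5222, 0.0195, 0.0046], 0.63)]
slot [([0.5236, 0.02, 0.0604], 0.96), ([0.4646, 0.2975, 0.0011], 0.2)]
card [([0.5015, 0.2902, 0.0079], 0.74)]
spare_card [([0.4296, 0.2999, 0.0076], 0.49)]
stand [([0.4643, 0.2974, 0.0028], 0.72)]
lid [([0.4788, -0.2915, -0.0038], 0.97)]
lid_grip [([0.4812, -0.291, 0.0289], 0.91)]
spare_lid []
flux [([0.6976, -0.1642, 0.0009], 0.8), ([0.4304, 0.3, 0.0067], 0.57)]
spool [([0.3654, 0.1341, -0.0005], 0.7), ([0.6974, -0.1647, -0.0002], 0.61)]
meter [([0.7236, 0.2667, -0.0005], 0.57)]
tray [([0.7428, -0.3233, 0.0009], 0.57)]
```

```bash
python3 - <<'E'
import cv2,numpy as np
a=cv2.imread("pics/top0.png")
cv2.imwrite("pics/t1.png",cv2.resize(a[40:340,80:440],(720,600),interpolation=cv2.INTER_CUBIC))
E
```

```text
(no output)
```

View pics/t1.png

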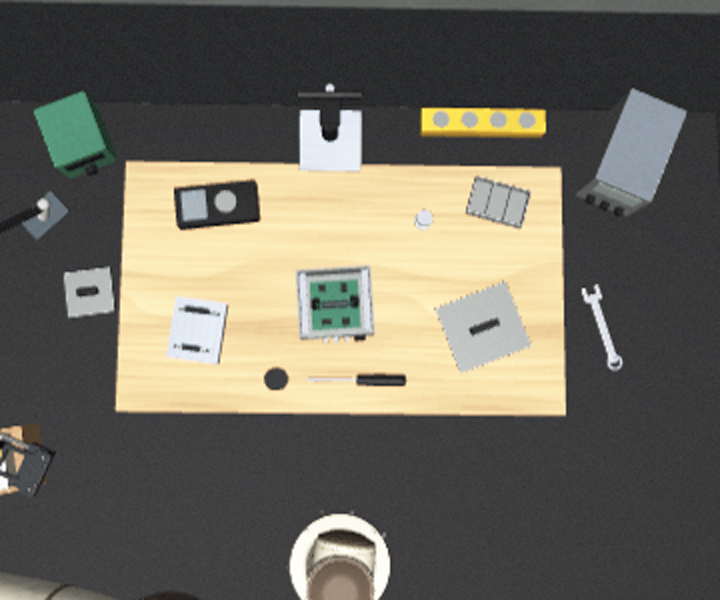

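View pics/scene0.png

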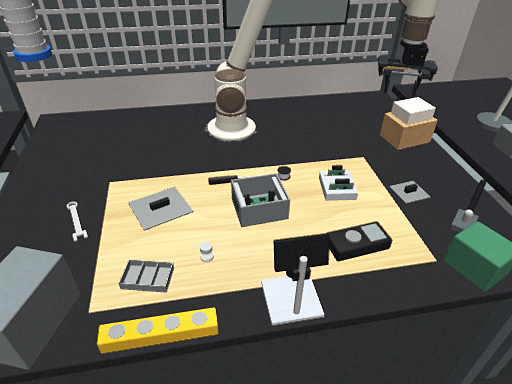

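```bash
cat > h.py <<'E'
from station import r
import numpy as np, cv2
def go(p,yawx):
    "shift (cm, tool axes) and twist (deg) to bring TCP to p with tool x at world yaw yawx"
    s=r.sense(); R=np.array(s["ee_rot"]); p0=np.array(s["tcp_pos"])
    y=np.degrees(np.arctan2(R[1,0],R[0,0])); tw=-((yawx-y+180)%360-180)
    print("shift",np.round(R.T@(np.array(p)-p0)*100,2),"twist",round(tw,2),"| t",round(s["time_s"],2),"tcp",np.round(p0,4),"yaw",round(y,2),"tilt",np.round(R[:,2],4),"F",np.round(s["wrist_force"],1),"w",round(s["gripper_width"],3))
def snap(c,f=None):
    K=r.calibration(c); im=r.capture(c)
    if f: cv2.imwrite(f"pics/{f}.png",im[:,:,::-1])
    return im,np.array(K["camera_matrix"]),np.array(K["world_from_camera"])
def ray(K,T,uv,z):
    "pixels Nx2 -> world at height z"
    uv=np.atleast_2d(np.asarray(uv,float)); d=np.c_[(uv[:,0]-K[0,2])/K[0,0],-(uv[:,1]-K[1,2])/K[1,1],-np.ones(len(uv))]@T[:3,:3].T
    return T[:3,3]+d*((z-T[2,3])/d[:,2])[:,None]
def proj(K,T,P):
    q=(np.atleast_2d(P)-T[:3,3])@T[:3,:3]; return np.c_[K[0,0]*q[:,0]/-q[:,2]+K[0,2],K[1,1]*-q[:,1]/-q[:,2]+K[1,2]]
def rect(K,T,mask,z):
    "min-area rectangle of a mask back-projected to height z: centre, sizes mm, angle"
    v,u=np.nonzero(mask); P=ray(K,T,np.c_[u,v],z)[:,:2]
    (c,s,a)=cv2.minAreaRect((P*1000).astype(np.float32)); print("rect c",np.round(c,1),"size",np.round(s,1),"ang",round(a,1))
E
python3 - <<'E'
from h import *
T=np.array(r.calibration("wrist")["world_from_camera"]); s=r.sense()
R=np.array(s["ee_rot"]); print("cam in tool",np.round(R.T@(T[:3,3]-s["tcp_pos"]),3),"view in tool",np.round(R.T@-T[:3,2],3),np.round(r.calibration("wrist")["camera_matrix"],0).tolist())
go([.466,.295,.27],-100)
E
```

```text
cam in tool [ 0.071  0.    -0.162] view in tool [-0.264  0.001  0.965] [[275.0, 0.0, 253.0], [0.0, 275.0, 189.0], [0.0, 0.0, 1.0]]
shift [31.67 17.34 -4.74] twist 77.38 | t 1.3 tcp [0.2404 0.5769 0.2226] yaw -22.62 tilt [ 0.  0. -1.] F [ 0.1 -1.4  0.8] w 1.002
```

Request:
{"method": "carry_out", "body": {
  "steps": [
    [[5,3,-4.7],8],
    [[9,5,-4.7],16],
    [[13,7,-4.7],24],
    [[17,9.3,-4.7],32],
    [[21,11.5,-4.7],40],
    [[25,13.7,-4.7],48],
    [[28,15.5,-4.7],56],
    [[30,16.5,-4.7],64],
    [[31.7,17.3,-4.7],72],
    [[31.7,17.3,-4.7],77.4],
    [[31.7,17.3,-4.7],77.4],
    [[31.7,17.3,-4.7],77.4]
  ],
  "gripper": 1
}}

```text
time_s: 2.5
tcp_pos: [0.4664, 0.2954, 0.2696]
ee_rot: [[-0.172, -0.985, 0.0], [-0.985, 0.172, 0.0], [-0.0, -0.0, -1.0]]
wrist_force: [0.1, 0.7, -0.0]
gripper_width: 1.001
```

```bash
python3 - <<'E'
from h import *
im,K,T=snap("wrist","w1")
go([.466,.295,.27],-100)
for t in ("card","spare_card","stand","slot"):
    print(t,[(np.round(d["centre"],4).tolist(),round(d["confidence"],2)) for d in r.place_of("wrist",t)[:2]])
print(np.round(proj(K,T,[[.503,.291,.068],[.429,.298,.068]]),0))
E
```

```text
shift [ 0.06  0.02 -0.04] twist 0.11 | t 2.55 tcp [0.4663 0.2955 0.2696] yaw -99.89 tilt [ 1.e-04  1.e-04 -1.e+00] F [-0.2 -1.1  0.1] w 1.0
card [([0.5059, 0.2896, 0.0086], 0.58)]
spare_card [([0.4242, 0.2995, 0.0091], 0.9)]
stand [([0.4649, 0.2959, 0.0013], 0.96)]
slot []
[[225. 171.]
 [280. 167.]]
```

View pics/w1.png

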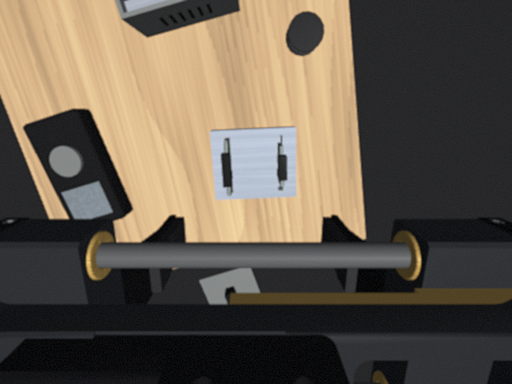

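```bash
python3 - <<'E'
from h import *
im=cv2.imread("pics/w1.png"); c=r.calibration("wrist"); K=np.array(c["camera_matrix"]);T=np.array(c["world_from_camera"])
g=im.max(2)
for (u0,u1) in ((216,238),(272,292)):
    m=np.zeros(g.shape,bool); m[140:205,u0:u1]=g[140:205,u0:u1]<60
    n,l,st,ce=cv2.connectedComponentsWithStats(m.astype(np.uint8)); k=1+np.argmax(st[1:,4]); print(st[k],ce[k]); rect(K,T,l==k,.068)
print(np.round(ray(K,T,[[211,129],[296,126],[297,198],[216,200]],.03)*1000,1))
d=r.cut_out("wrist","stand")[0]; rect(K,T,d["pixels"],.03)
r.capture("wrist"); d=r.cut_out("wrist","card")[0]; m=d["pixels"];v,u=np.nonzero(m);print(u.min(),u.max(),v.min(),v.max())
E
```

```text
[222 153  10  34 238] [226.34033613 169.19327731]
rect c [500.6 289.9] size [45.3 10.4] ang 83.0
[278 155   8  26 177] [281.63276836 167.38418079]
rect c [427.4 299.6] size [34.2  9.5] ang 81.8
[[515.8 234.5  30. ]
 [395.5 251.4  30. ]
 [408.2 358.3  30. ]
 [530.9 339.9  30. ]]
rect c [463.7 294.8] size [106.2 123.7] ang 82.4
221 232 138 194
```

```bash
python3 - <<'E'
from h import *
go([.5012,.29,.043],-97.6)
E
```

```text
shift [-0.06 -3.53 22.66] twist -2.38 | t 2.9 tcp [0.4663 0.2955 0.2696] yaw -99.98 tilt [ 0.  0. -1.] F [-0.1  0.6 -0.3] w 0.997
```

Request:
{"method": "carry_out", "body": {
  "steps": [
    [[0,-2,4],-2.4],
    [[0,-3.5,9],-2.4],
    [[0,-3.5,13],-2.4],
    [[0,-3.5,16],-2.4],
    [[0,-3.5,18.5],-2.4],
    [[0,-3.5,20.5],-2.4],
    [[0,-3.5,22],-2.4],
    [[0,-3.5,22.7],-2.4],
    [[0,-3.5,22.7],-2.4],
    [[0,-3.5,22.7],-2.4]
  ],
  "gripper": 0
}}

```text
time_s: 3.9
tcp_pos: [0.5013, 0.2899, 0.0433]
ee_rot: [[-0.131, -0.991, 0.001], [-0.991, 0.131, 0.001], [-0.001, -0.001, -1.0]]
wrist_force: [0.6, 0.2, -0.3]
gripper_width: 0.501
```

Request:
{"method": "carry_out", "body": {
  "steps": [
    [[0,0,0],0],
    [[0,0,0],0],
    [[0,0,0],0],
    [[0,0,0],0],
    [[0,0,0],0]
  ],
  "gripper": -1
}}

```text
time_s: 4.4
tcp_pos: [0.5013, 0.2899, 0.0434]
ee_rot: [[-0.131, -0.991, 0.001], [-0.991, 0.131, 0.001], [-0.001, -0.001, -1.0]]
wrist_force: [2.4, 0.2, -0.6]
gripper_width: 0.135
```

```bash
python3 - <<'E'
from h import *
go([.5012,.29,.043],-97.6)
im,K,T=snap("scene","s1"); cv2.imwrite("pics/s1c.png",cv2.resize(im[150:230,200:400,::-1],(800,320),interpolation=cv2.INTER_CUBIC))
E
```

```text
shift [-0.01  0.01  0.04] twist 0.05 | t 4.4 tcp [0.5013 0.2899 0.0434] yaw -97.55 tilt [ 1.4e-03  9.0e-04 -1.0e+00] F [ 2.4  0.2 -0.6] w 0.135
```

View pics/s1c.png

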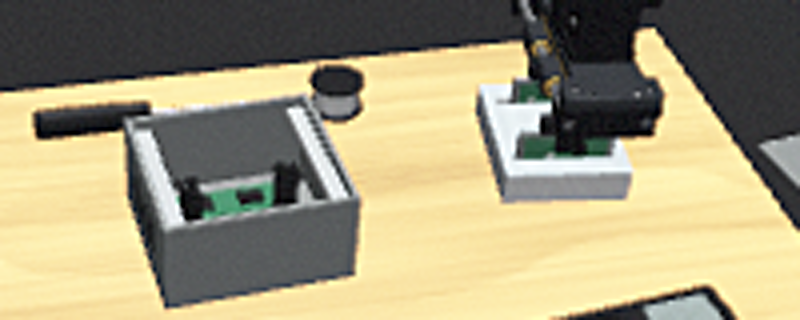

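Request:
{"method": "carry_out", "body": {
  "steps": [
    [[0,0,-0.5],0],
    [[0,0,-1.5],0],
    [[0,0,-3],0],
    [[0,0,-5.5],0],
    [[0,0,-9],0],
    [[0,0,-13],0],
    [[0,0,-16],0],
    [[0,0,-17],0],
    [[0,0,-17],0]
  ]
}}

```text
time_s: 5.35
tcp_pos: [0.5014, 0.2902, 0.2154]
ee_rot: [[-0.131, -0.991, 0.004], [-0.991, 0.131, 0.004], [-0.004, -0.003, -1.0]]
wrist_force: [-0.5, -0.5, -1.0]
gripper_width: 0.137
```

```bash
python3 - <<'E'
from h import *
go([.52,.11,.23],-88)
E
```

```text
shift [17.62 -4.21 -1.52] twist -9.54 | t 5.35 tcp [0.5014 0.2902 0.2154] yaw -97.54 tilt [ 0.0039  0.0037 -1.    ] F [-0.5 -0.5 -1. ] w 0.137
```

Request:
{"method": "carry_out", "body": {
  "steps": [
    [[3,-1,-1.5],-3],
    [[7,-2,-1.5],-6],
    [[11,-3,-1.5],-9.5],
    [[14.5,-4.2,-1.5],-9.5],
    [[17,-4.2,-1.5],-9.5],
    [[17.6,-4.2,-1.5],-9.5],
    [[17.6,-4.2,-1.5],-9.5],
    [[17.6,-4.2,-1.5],-9.5]
  ]
}}

```text
time_s: 6.15
tcp_pos: [0.5196, 0.1107, 0.2289]
ee_rot: [[0.034, -0.999, 0.002], [-0.999, -0.034, 0.003], [-0.003, -0.003, -1.0]]
wrist_force: [-0.3, -0.9, -0.6]
gripper_width: 0.133
```

```bash
python3 - <<'E'
from h import *
go([.52,.11,.23],-88)
im,K,T=snap("wrist","w2")
for t in ("case","slot","card"):
    print(t,[(np.round(d["centre"],4).tolist(),round(d["confidence"],2)) for d in r.place_of("wrist",t)[:2]])
cv2.imwrite("pics/w2c.png",cv2.resize(im[:260,110:400,::-1],None,fx=2.3,fy=2.3,interpolation=cv2.INTER_CUBIC))
E
```

```text
shift [ 0.07 -0.03 -0.11] twist -0.02 | t 6.15 tcp [0.5196 0.1107 0.2289] yaw -88.02 tilt [ 0.0025  0.0033 -1.    ] F [-0.3 -0.9 -0.6] w 0.133
case [([0.524, 0.0115, -0.0031], 0.76)]
slot [([0.5202, 0.0167, 0.0602], 0.65)]
card [([0.5218, 0.1096, 0.1962], 0.69)]
```

View pics/w2c.png

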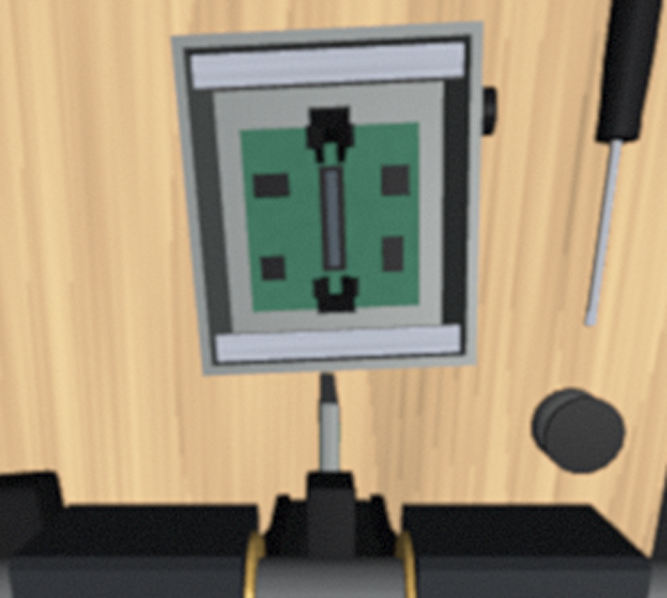

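```bash
python3 - <<'E'
from h import *
c=r.calibration("wrist"); K=np.array(c["camera_matrix"]);T=np.array(c["world_from_camera"])
f=lambda a:np.array(a,float)/2.3+[110,0]
P=ray(K,T,f([[173,37],[482,22],[475,364],[206,375]]),.08)*1000
print(np.round(P,1),"centre",P.mean(0).round(1))
for i in range(4):
    d=P[(i+1)%4]-P[i]; print(round(np.hypot(*d[:2]),1),round(np.degrees(np.arctan2(d[1],d[0]))%90,1))
# guides outer ends at mouth z=.06 , socket ends z=.018
print("guides",np.round(ray(K,T,f([[330,108],[335,312]]),.06)*1000,1),"socket",np.round(ray(K,T,f([[331,166],[334,270]]),.018)*1000,1))
# card held: bottom plane ~ tcp-35mm, far bottom corner
z=r.sense()["tcp_pos"][2]-.035; print("card -y bottom edge",np.round(ray(K,T,f([[321,375],[335,375]]),z)*1000,1))
E
```

```text
[[593.4 -52.8  80. ]
 [459.4 -63.   80. ]
 [448.1  85.7  80. ]
 [581.6  95.9  80. ]] centre [520.6  16.4  80. ]
134.4 4.4
149.2 4.3
133.8 4.4
149.1 4.6
guides [[524.2 -31.2  60. ]
 [518.2  64.3  60. ]] socket [[523.  -11.2  18. ]
 [519.3  43.9  18. ]]
card -y bottom edge [[523.1  73.5 194.5]
 [518.7  73.4 194.5]]
```

```bash
python3 - <<'E'
from h import *
go([.5209,.015,.125],-85.6)
E
```

```text
shift [ 9.64  0.28 10.41] twist -2.37 | t 6.35 tcp [0.5199 0.1111 0.2295] yaw -87.97 tilt [ 0.0035  0.0037 -1.    ] F [ 0.3 -0.3 -0.3] w 0.137
```

Request:
{"method": "carry_out", "body": {
  "steps": [
    [[3,0.1,0],-2.4],
    [[6,0.2,1],-2.4],
    [[8.5,0.28,4],-2.4],
    [[9.6,0.28,7],-2.4],
    [[9.64,0.28,9],-2.4],
    [[9.64,0.28,10],-2.4],
    [[9.64,0.28,10.4],-2.4],
    [[9.64,0.28,10.4],-2.4],
    [[9.64,0.28,10.4],-2.4]
  ]
}}

```text
time_s: 7.25
tcp_pos: [0.5218, 0.0157, 0.1262]
ee_rot: [[0.078, -0.997, 0.006], [-0.997, -0.078, 0.004], [-0.004, -0.006, -1.0]]
wrist_force: [0.1, 0.2, -0.4]
gripper_width: 0.136
```

```bash
python3 - <<'E'
from h import *
go([.5209,.015,.1],-85.6)
im,K,T=snap("wrist","w3")
cv2.imwrite("pics/w3c.png",cv2.resize(im[:260,110:400,::-1],None,fx=2.3,fy=2.3,interpolation=cv2.INTER_CUBIC))
E
```

```text
shift [0.07 0.11 2.62] twist 0.09 | t 7.25 tcp [0.5218 0.0157 0.1262] yaw -85.51 tilt [ 0.0058  0.0041 -1.    ] F [ 0.1  0.2 -0.4] w 0.136
```

View pics/w3c.png

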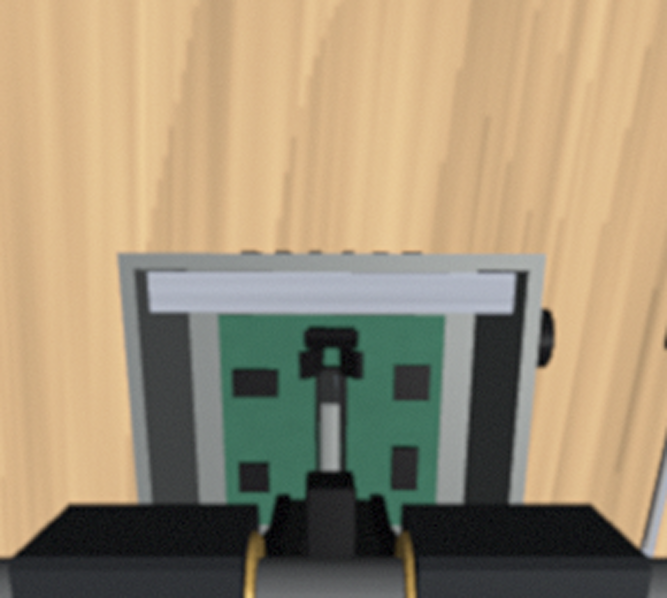

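```bash
python3 - <<'E'
from h import *
c=r.calibration("wrist"); K=np.array(c["camera_matrix"]);T=np.array(c["world_from_camera"])
f=lambda a:np.array(a,float)/2.3+[110,0]
print("card edge",np.round(ray(K,T,f([[318,368],[344,368]]),.0912)*1000,1))
print("guide far",np.round(ray(K,T,f([[304,329],[357,329]]),.06)*1000,1), "throat",np.round(ray(K,T,f([[331,346]]),.05)*1000,1))
print("rim",np.round(ray(K,T,f([[118,254],[545,254]]),.08)*1000,1))
go([.521,.015,.1],-85.6)
E
```

```text
card edge [[527.8 -23.9  91.2]
 [519.6 -24.5  91.2]]
guide far [[534.1 -32.3  60. ]
 [515.2 -33.8  60. ]] throat [[523.9 -25.7  50. ]]
rim [[593.8 -53.4  80. ]
 [458.9 -63.9  80. ]]
shift [0.07 0.09 2.63] twist 0.08 | t 7.3 tcp [0.5217 0.0157 0.1263] yaw -85.52 tilt [ 0.0059  0.0042 -1.    ] F [ 0.4 -0.2 -0.8] w 0.133
```

Request:
{"method": "carry_out", "body": {
  "steps": [
    [[0,0,1],0],
    [[0,0.02,2],0],
    [[0,0.02,2.8],0],
    [[0,0.03,3.4],0],
    [[0,0.03,4],0],
    [[0,0.03,4.6],0],
    [[0,0.04,5.2],0],
    [[0,0.04,5.8],0],
    [[0,0.04,6.3],0],
    [[0,0.04,6.6],0],
    [[0,0.04,6.6],0]
  ]
}}

```text
time_s: 8.4
tcp_pos: [0.5214, 0.0157, 0.0597]
ee_rot: [[0.078, -0.997, 0.005], [-0.997, -0.078, 0.004], [-0.004, -0.005, -1.0]]
wrist_force: [-0.4, -4.1, -1.7]
gripper_width: 0.132
```

```bash
python3 - <<'E'
from h import *
go([.521,.015,.047],-85.6)
E
```

```text
shift [0.07 0.06 1.27] twist 0.07 | t 8.4 tcp [0.5214 0.0157 0.0597] yaw -85.53 tilt [ 0.0051  0.004  -1.    ] F [-0.4 -4.1 -1.7] w 0.132
```

Request:
{"method": "carry_out", "body": {
  "steps": [
    [[0.04,0,0.3],0],
    [[0.04,0,0.6],0],
    [[0.04,0,0.8],0],
    [[0.04,0,1.0],0],
    [[0.04,0,1.15],0],
    [[0.04,0,1.3],0],
    [[0.04,0,1.3],0]
  ]
}}

```text
time_s: 9.1
tcp_pos: [0.5219, 0.0155, 0.0479]
ee_rot: [[0.079, -0.997, 0.006], [-0.997, -0.079, 0.004], [-0.003, -0.006, -1.0]]
wrist_force: [-1.3, -1.1, 7.7]
gripper_width: 0.137
```

Request:
{"method": "carry_out", "body": {
  "steps": [
    [[0,0,0.1],0],
    [[0,0,0.2],0],
    [[0,0,0.2],0]
  ]
}}

```text
time_s: 9.4
tcp_pos: [0.5222, 0.0156, 0.0473]
ee_rot: [[0.079, -0.997, 0.007], [-0.997, -0.079, 0.004], [-0.003, -0.007, -1.0]]
wrist_force: [-3.0, -1.1, 9.4]
gripper_width: 0.135
```

Request:
{"method": "carry_out", "body": {
  "steps": [
    [[0,0,0.1],0],
    [[0,0,0.2],0],
    [[0,0,0.2],0]
  ]
}}

```text
time_s: 9.7
tcp_pos: [0.5228, 0.0156, 0.0472]
ee_rot: [[0.08, -0.997, 0.008], [-0.997, -0.08, 0.003], [-0.003, -0.008, -1.0]]
wrist_force: [-3.6, -0.7, 11.4]
gripper_width: 0.135
```

Request:
{"method": "carry_out", "body": {
  "steps": [
    [[0,0.05,0.15],0],
    [[0,0.05,0.35],0],
    [[0,0.05,0.5],0],
    [[0,0.05,0.5],0]
  ]
}}

```text
time_s: 10.1
tcp_pos: [0.523, 0.0156, 0.0469]
ee_rot: [[0.082, -0.997, 0.01], [-0.997, -0.082, 0.003], [-0.002, -0.011, -1.0]]
wrist_force: [-10.8, -0.9, 31.7]
gripper_width: 0.133
```

Request:
{"method": "carry_out", "body": {
  "steps": [
    [[0,0,0],0],
    [[0,0,0],0]
  ]
}}

```text
time_s: 10.3
tcp_pos: [0.5228, 0.0156, 0.0475]
ee_rot: [[0.082, -0.997, 0.011], [-0.997, -0.082, 0.003], [-0.002, -0.011, -1.0]]
wrist_force: [-1.7, -2.0, 1.4]
gripper_width: 0.137
```

Request:
{"method": "carry_out", "body": {
  "steps": [
    [[0,0,0],0],
    [[0,0,0],0],
    [[0,0,0],0],
    [[0,0,0],0]
  ],
  "gripper": -0.1
}}

```text
time_s: 10.7
tcp_pos: [0.523, 0.0158, 0.0472]
ee_rot: [[0.082, -0.997, 0.011], [-0.997, -0.082, 0.003], [-0.002, -0.011, -1.0]]
wrist_force: [-0.9, 0.8, -0.5]
gripper_width: 0.398
```

Request:
{"method": "carry_out", "body": {
  "steps": [
    [[0,0,-1.5],0],
    [[0,0,-4],0],
    [[0,0,-7.5],0],
    [[-2,0,-11.5],0],
    [[-5,0,-15],0],
    [[-8,0,-17],0],
    [[-9,0,-18],0],
    [[-9,0,-18],0],
    [[-9,0,-18],0]
  ]
}}

```text
time_s: 11.6
tcp_pos: [0.513, 0.1044, 0.2261]
ee_rot: [[0.082, -0.997, 0.008], [-0.997, -0.082, 0.002], [-0.001, -0.009, -1.0]]
wrist_force: [-0.2, 0.2, 0.4]
gripper_width: 0.45
```

```bash
python3 - <<'E'
from h import *
go([.48,-.29,.25],-70)
im,K,T=snap("wrist","w4")
for t in ("case","card","lid"):
    print(t,[(np.round(d["centre"],4).tolist(),round(d["confidence"],2)) for d in r.place_of("wrist",t)[:2]])
cv2.imwrite("pics/w4c.png",cv2.resize(im[:260,110:400,::-1],None,fx=2.3,fy=2.3,interpolation=cv2.INTER_CUBIC))
E
```

```text
shift [39.03  6.5  -2.5 ] twist -15.29 | t 11.6 tcp [0.513  0.1044 0.2261] yaw -85.29 tilt [ 0.0084  0.0021 -1.    ] F [-0.2  0.2  0.4] w 0.45
case [([0.5229, 0.0106, -0.003], 0.73)]
card [([0.5285, 0.0179, 0.0112], 0.63)]
lid []
```

View pics/w4c.png

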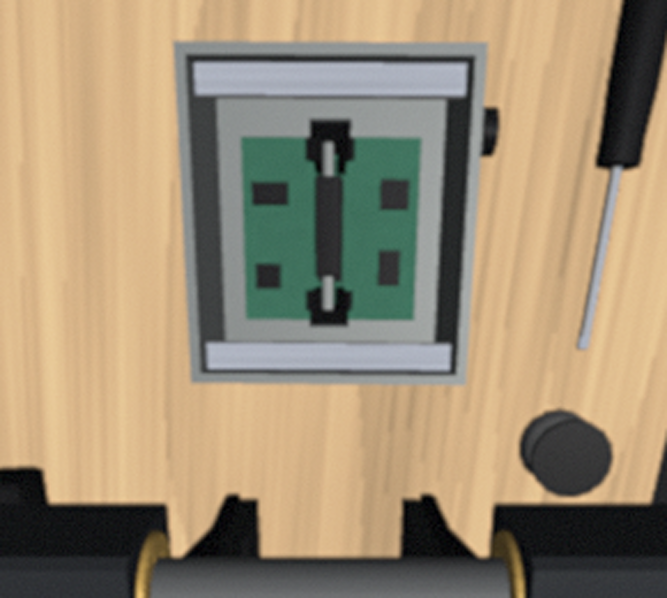

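```bash
python3 - <<'E'
from h import *
c=r.calibration("wrist"); K=np.array(c["camera_matrix"]);T=np.array(c["world_from_camera"])
f=lambda a:np.array(a,float)/2.3+[110,0]
P=ray(K,T,f([[176,43],[487,43],[464,382],[192,381]]),.08)*1000
print(np.round(P,1),"centre",P.mean(0).round(1))
for i in range(4):
    d=P[(i+1)%4]-P[i]; print(round(np.hypot(*d[:2]),1),round(np.degrees(np.arctan2(d[1],d[0]))%90,1))
b=ray(K,T,f([[315,177],[342,177],[342,282],[315,282]]),.072)*1000; print(np.round(b,1))
go([.48,-.25,.25],-70)
E
```

```text
[[592.8 -53.8  80. ]
 [458.7 -64.3  80. ]
 [448.4  83.7  80. ]
 [582.5  94.1  80. ]] centre [520.6  14.9  80. ]
134.5 4.5
148.3 4.0
134.4 4.5
148.3 4.0
[[529.1  -5.6  72. ]
 [516.5  -6.6  72. ]
 [512.4  40.9  72. ]
 [525.5  42.   72. ]]
shift [35.    6.15 -2.48] twist -15.36 | t 11.8 tcp [0.5132 0.1038 0.226 ] yaw -85.36 tilt [ 0.0082  0.0017 -1.    ] F [ 0.5 -0.3  0.1] w 0.448
```

Request:
{"method": "carry_out", "body": {
  "steps": [
    [[4,1,-2.5],-4],
    [[8.5,2,-2.5],-8],
    [[13,3,-2.5],-12],
    [[17.5,4,-2.5],-15.3],
    [[22,5,-2.5],-15.3],
    [[26.5,6,-2.5],-15.3],
    [[30.5,6.2,-2.5],-15.3],
    [[33.5,6.2,-2.5],-15.3],
    [[35,6.2,-2.5],-15.3],
    [[35,6.2,-2.5],-15.3],
    [[35,6.2,-2.5],-15.3]
  ]
}}

```text
time_s: 12.9
tcp_pos: [0.4791, -0.2499, 0.2496]
ee_rot: [[0.34, -0.94, 0.007], [-0.94, -0.34, 0.002], [0.0, -0.007, -1.0]]
wrist_force: [0.6, 1.1, -0.1]
gripper_width: 0.447
```

```bash
python3 - <<'E'
from h import *
go([.48,-.29,.05],-70)
im,K,T=snap("wrist","w5")
for t in ("lid","lid_grip"):
    print(t,[(np.round(d["centre"],4).tolist(),round(d["confidence"],2)) for d in r.place_of("wrist",t)[:2]])
d=r.cut_out("wrist","lid_grip"); 
if d: m=d[0]["pixels"]; print(m.sum()); rect(K,T,m,.019)
cv2.imwrite("pics/w5c.png",cv2.resize(im[:260,110:400,::-1],None,fx=2.3,fy=2.3,interpolation=cv2.INTER_CUBIC))
E
```

```text
shift [ 3.79  1.43 19.95] twist -0.1 | t 12.9 tcp [ 0.4791 -0.2499  0.2496] yaw -70.1 tilt [ 0.007   0.0022 -1.    ] F [ 0.6  1.1 -0.1] w 0.447
lid [([0.4736, -0.2898, -0.0009], 0.97)]
lid_grip [([0.4769, -0.2891, 0.0312], 0.97), ([0.6996, -0.1649, -0.0026], 0.55)]
11449
rect c [ 477.5 -290. ] size [144.1 157.7] ang 21.2
```

View pics/w5c.png

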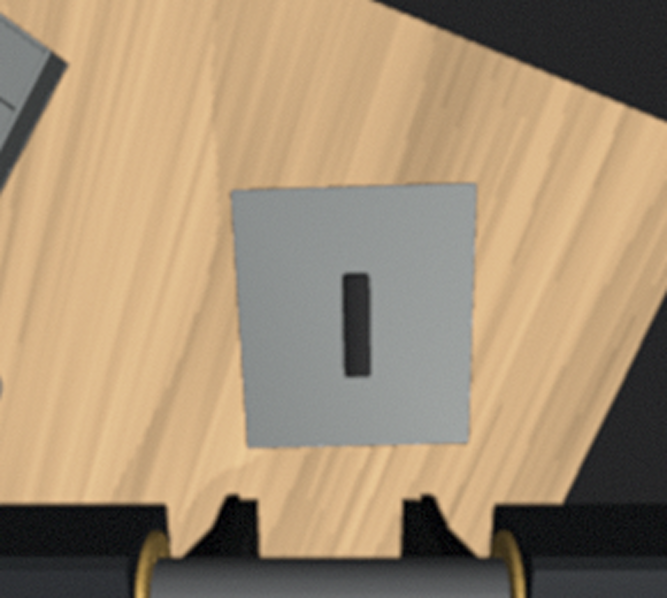

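```bash
python3 - <<'E'
from h import *
go([.4775,-.29,.022],-68.8)
E
```

```text
shift [ 3.75  1.79 22.82] twist -1.17 | t 13.1 tcp [ 0.4796 -0.249   0.2503] yaw -69.97 tilt [ 0.0084  0.0018 -1.    ] F [ 0.8  1.2 -0.7] w 0.452
```

Request:
{"method": "carry_out", "body": {
  "steps": [
    [[2,1,4],-1.2],
    [[3.7,1.8,8],-1.2],
    [[3.75,1.8,12],-1.2],
    [[3.75,1.8,15.5],-1.2],
    [[3.75,1.8,18],-1.2],
    [[3.75,1.8,20],-1.2],
    [[3.75,1.8,21.5],-1.2],
    [[3.75,1.8,22.3],-1.2],
    [[3.75,1.8,22.8],-1.2],
    [[3.75,1.8,22.8],-1.2],
    [[3.75,1.8,22.8],-1.2]
  ]
}}

```text
time_s: 14.2
tcp_pos: [0.4781, -0.2901, 0.023]
ee_rot: [[0.363, -0.932, 0.01], [-0.932, -0.363, 0.001], [0.002, -0.01, -1.0]]
wrist_force: [0.2, -0.3, 0.3]
gripper_width: 0.454
```

Request:
{"method": "carry_out", "body": {
  "steps": [
    [[0,0,0],0],
    [[0,0,0],0],
    [[0,0,0],0],
    [[0,0,0],0],
    [[0,0,0],0]
  ],
  "gripper": -1
}}

```text
time_s: 14.7
tcp_pos: [0.4784, -0.2902, 0.0233]
ee_rot: [[0.363, -0.932, 0.01], [-0.932, -0.363, 0.001], [0.003, -0.01, -1.0]]
wrist_force: [0.2, -0.4, 1.9]
gripper_width: 0.179
```

Request:
{"method": "carry_out", "body": {
  "steps": [
    [[0,0,-0.5],0],
    [[0,0,-1.5],0],
    [[0,0,-3.5],0],
    [[0,0,-6.5],0],
    [[0,0,-10],0],
    [[0,0,-13],0],
    [[0,0,-15],0],
    [[0,0,-16],0],
    [[0,0,-16],0]
  ]
}}

```text
time_s: 15.6
tcp_pos: [0.4771, -0.2905, 0.1848]
ee_rot: [[0.363, -0.932, 0.013], [-0.932, -0.363, 0.0], [0.005, -0.012, -1.0]]
wrist_force: [0.5, -0.1, -2.8]
gripper_width: 0.18
```

```bash
python3 - <<'E'
from h import *
go([.5207,.0157,.18],-85.7)
im,K,T=snap("wrist","w6")
z=r.sense()["tcp_pos"][2]-.003
d=r.cut_out("wrist","lid"); 
if d: m=d[0]["pixels"]; print(m.sum()); rect(K,T,m,z)
cv2.imwrite("pics/w6c.png",cv2.resize(im[:260,40:470,::-1],None,fx=1.8,fy=1.8,interpolation=cv2.INTER_CUBIC))
E
```

```text
shift [-26.95 -15.16   0.54] twist 16.97 | t 15.6 tcp [ 0.4771 -0.2905  0.1848] yaw -68.73 tilt [ 1.320e-02  2.000e-04 -9.999e-01] F [ 0.5 -0.1 -2.8] w 0.18
28033
rect c [ 481.6 -304.9] size [143.2 125.4] ang 21.5
```

View pics/w6c.png

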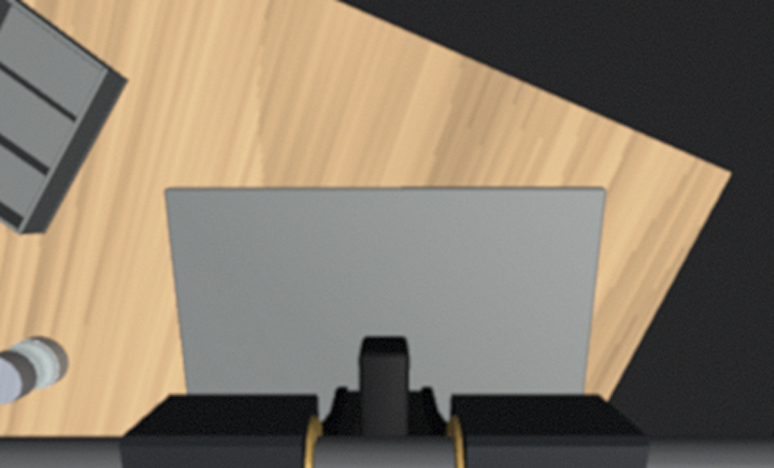

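```bash
python3 - <<'E'
from h import *
c=r.calibration("wrist"); K=np.array(c["camera_matrix"]);T=np.array(c["world_from_camera"]); s=r.sense(); R=np.array(s["ee_rot"]);p=np.array(s["tcp_pos"])
q=np.array([[165,188],[604,187],[188,390],[583,390]])/1.8+[40,0]
W=ray(K,T,q,p[2]-.0045); L=(W-p)@R*1000; print(np.round(L,1))
go([.5207,.0157,.18],-85.7)
E
```

```text
[[ 77.2 -69.9   5.2]
 [ 77.4  71.6   4. ]
 [  7.6 -69.8   5.1]
 [  7.9  72.2   3.9]]
shift [-26.86 -15.26   0.32] twist 16.95 | t 15.7 tcp [ 0.4758 -0.2899  0.1822] yaw -68.75 tilt [ 0.0084  0.0022 -1.    ] F [ 0.2  0.3 -2.1] w 0.178
```

```bash
python3 - <<'E'
from h import *
go([.5217,.0142,.113],-85.7)
E
```

```text
shift [-26.69 -15.24   7.02] twist 16.95 | t 15.7 tcp [ 0.4758 -0.2899  0.1822] yaw -68.75 tilt [ 0.0084  0.0022 -1.    ] F [ 0.2  0.3 -2.1] w 0.178
```

Request:
{"method": "carry_out", "body": {
  "steps": [
    [[-2,-1.1,0],1],
    [[-5.5,-3.1,0],4],
    [[-9.5,-5.4,0],8],
    [[-13.5,-7.7,0],12],
    [[-17.5,-10,0],15],
    [[-21,-12,0],17],
    [[-24,-13.7,0],17],
    [[-26,-14.8,0],17],
    [[-26.7,-15.2,0.5],17],
    [[-26.7,-15.2,2],17],
    [[-26.7,-15.2,4],17],
    [[-26.7,-15.2,5.5],17],
    [[-26.7,-15.2,6.5],17],
    [[-26.7,-15.2,6.5],17],
    [[-26.7,-15.2,6.5],17]
  ]
}}

```text
time_s: 17.2
tcp_pos: [0.5214, 0.0138, 0.1181]
ee_rot: [[0.074, -0.997, 0.008], [-0.997, -0.074, 0.002], [-0.001, -0.008, -1.0]]
wrist_force: [0.5, -0.1, -2.6]
gripper_width: 0.18
```

```bash
python3 - <<'E'
from h import *
go([.5217,.0142,.113],-85.7)
im,K,T=snap("wrist","w7"); sc,K2,T2=snap("scene","s7")
a=cv2.resize(im[100:260,40:470,::-1],(800,298),interpolation=cv2.INTER_CUBIC); b=cv2.resize(sc[150:250,190:390,::-1],(600,300),interpolation=cv2.INTER_CUBIC)
cv2.imwrite("pics/c7.png",np.vstack([a,np.pad(b,((0,0),(0,200),(0,0)))]))
E
```

```text
shift [-0.04 -0.03  0.51] twist -0.06 | t 17.2 tcp [0.5214 0.0138 0.1181] yaw -85.76 tilt [ 0.008   0.0017 -1.    ] F [ 0.5 -0.1 -2.6] w 0.18
```

View pics/c7.png

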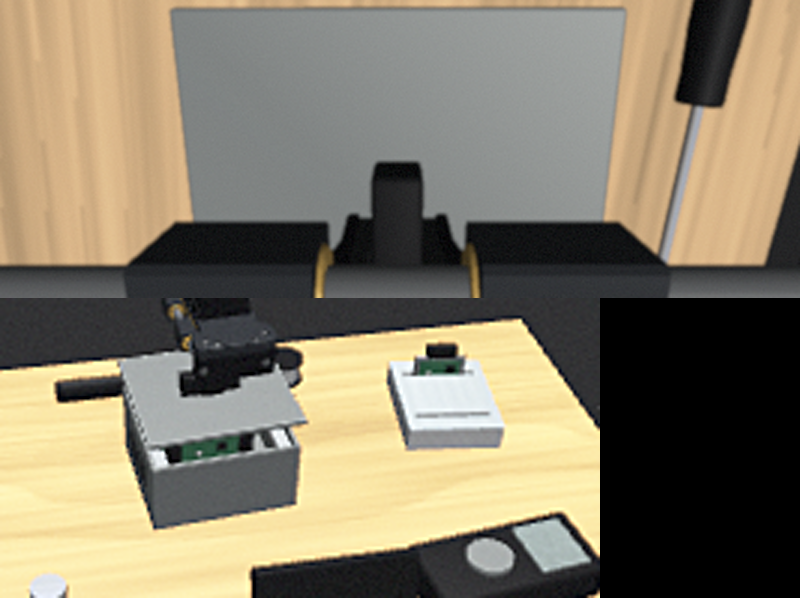

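```bash
python3 - <<'E'
from h import *
c=r.calibration("scene"); K=np.array(c["camera_matrix"]);T=np.array(c["world_from_camera"])
f=lambda u,v:[190+u/3,150+(v-298)/3]
a=np.radians(4.3);R=np.array([[np.cos(a),-np.sin(a)],[np.sin(a),np.cos(a)]])
print("rim +x+y",np.round(ray(K,T,f(297,445),.08)*1000,1), "expected",np.round([520.7,15.7]+R@[68,75],1), "-y",np.round([520.7,15.7]+R@[68,-75],1))
print("lid top +x+y,+x-y",np.round(ray(K,T,[f(306,423),f(150,445)],.114)*1000,1),"expected",np.round([520.7,15.7]+R@[72,79],1),np.round([520.7,15.7]+R@[72,-79],1))
E
```

```text
rim +x+y [[582.2  94.3  80. ]] expected [582.9  95.6] -y [594.1 -54. ]
lid top +x+y,+x-y [[590.6  98.7 114. ]
 [597.4 -54.2 114. ]] expected [586.6  99.9] [598.4 -57.7]
```

Request:
{"method": "carry_out", "body": {
  "steps": [
    [[0,0,0.4],0],
    [[0,0,0.8],0],
    [[0,0,1.2],0],
    [[0,0,1.6],0],
    [[0,0,1.9],0],
    [[0,0,2.1],0],
    [[0,0,2.1],0]
  ]
}}

```text
time_s: 18.0
tcp_pos: [0.5219, 0.0141, 0.0975]
ee_rot: [[0.074, -0.997, 0.009], [-0.997, -0.074, 0.002], [-0.001, -0.009, -1.0]]
wrist_force: [-0.1, -0.5, -3.2]
gripper_width: 0.178
```

Request:
{"method": "carry_out", "body": {
  "steps": [
    [[0,0,0.2],0],
    [[0,0,0.4],0],
    [[0,0,0.6],0],
    [[0,0,0.75],0],
    [[0,0,0.85],0],
    [[0,0,0.85],0]
  ]
}}

```text
time_s: 18.6
tcp_pos: [0.5224, 0.0141, 0.0918]
ee_rot: [[0.075, -0.997, 0.011], [-0.997, -0.075, 0.002], [-0.001, -0.011, -1.0]]
wrist_force: [-4.9, 0.5, 14.2]
gripper_width: 0.179
```

Request:
{"method": "carry_out", "body": {
  "steps": [
    [[0,0.05,0.2],0],
    [[0,0.05,0.4],0],
    [[0,0.05,0.6],0],
    [[0,0.05,0.6],0]
  ]
}}

```text
time_s: 19.0
tcp_pos: [0.5225, 0.0142, 0.0893]
ee_rot: [[0.077, -0.997, 0.012], [-0.997, -0.077, 0.001], [-0.0, -0.012, -1.0]]
wrist_force: [-6.9, 1.5, 18.4]
gripper_width: 0.181
```

Request:
{"method": "carry_out", "body": {
  "steps": [
    [[0,0.05,0.2],0],
    [[0,0.05,0.4],0],
    [[0,0.05,0.6],0],
    [[0,0.05,0.6],0]
  ]
}}

```text
time_s: 19.4
tcp_pos: [0.5226, 0.0141, 0.0891]
ee_rot: [[0.079, -0.997, 0.015], [-0.997, -0.079, -0.0], [0.001, -0.014, -1.0]]
wrist_force: [-13.6, 3.3, 32.8]
gripper_width: 0.18
```

Request:
{"method": "carry_out", "body": {
  "steps": [
    [[0,0,0],0],
    [[0,0,0],0]
  ]
}}

```text
time_s: 19.6
tcp_pos: [0.5232, 0.0144, 0.0901]
ee_rot: [[0.079, -0.997, 0.017], [-0.997, -0.079, 0.001], [0.001, -0.017, -1.0]]
wrist_force: [0.4, 1.0, -2.5]
gripper_width: 0.179
```

Request:
{"method": "carry_out", "body": {
  "steps": [
    [[0,0,0],0],
    [[0,0,0],0],
    [[0,0,0],0],
    [[0,0,0],0]
  ],
  "gripper": 0
}}

```text
time_s: 20.0
tcp_pos: [0.5232, 0.0144, 0.0898]
ee_rot: [[0.079, -0.997, 0.017], [-0.997, -0.079, 0.0], [0.001, -0.017, -1.0]]
wrist_force: [-0.7, -0.1, -0.0]
gripper_width: 0.447
```

Request:
{"method": "carry_out", "body": {
  "steps": [
    [[0,0,-1],0],
    [[0,0,-3],0],
    [[0,0,-6],0],
    [[0,0,-9],0],
    [[-3,0,-12],0],
    [[-7,0,-14],0],
    [[-9,0,-15],0],
    [[-10,0,-15],0],
    [[-10,0,-15],0]
  ]
}}

```text
time_s: 20.9
tcp_pos: [0.5124, 0.1147, 0.2396]
ee_rot: [[0.081, -0.997, 0.016], [-0.997, -0.081, 0.001], [0.001, -0.016, -1.0]]
wrist_force: [-0.4, -0.6, -0.0]
gripper_width: 0.502
```

```bash
python3 - <<'E'
from h import *
go([.5217,.0142,.113],-85.7)
im,K,T=snap("wrist","w8"); print("lid",[(np.round(d["centre"],4).tolist()) for d in r.place_of("wrist","lid")[:1]]); d=r.cut_out("wrist","lid")
if d: rect(K,T,d[0]["pixels"],.085)
sc,K2,T2=snap("scene","s8"); print("lid",[(np.round(d["centre"],4).tolist()) for d in r.place_of("scene","lid")[:1]])
a=cv2.resize(im[0:230,110:400,::-1],(400,318),interpolation=cv2.INTER_CUBIC); b=cv2.resize(sc[165:235,220:300,::-1],(400,318),interpolation=cv2.INTER_CUBIC)
cv2.imwrite("pics/c8.png",np.hstack([a,b]))
E
```

```text
shift [10.08  0.1  12.67] twist 0.34 | t 20.9 tcp [0.5124 0.1147 0.2396] yaw -85.36 tilt [ 1.640e-02  6.000e-04 -9.999e-01] F [-0.4 -0.6 -0. ] w 0.502
lid [[0.5193, 0.018, 0.0699]]
rect c [520.8  14.9] size [144.5 156.9] ang 4.4
lid [[0.5218, 0.0149, 0.0657]]
```

View pics/c8.png

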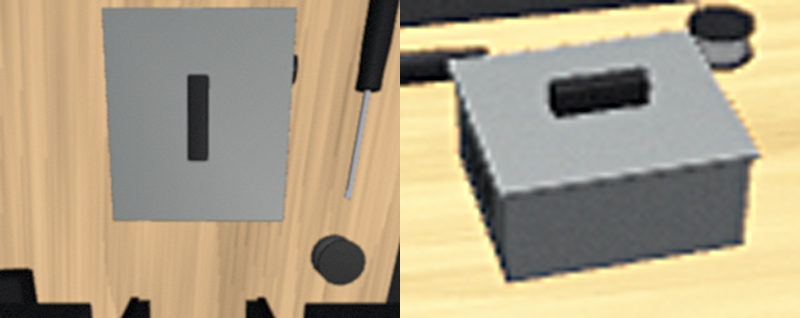

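```bash
python3 - <<'E'
from h import *
go([.5166,.0705,.09],-85.4)
E
```

```text
shift [ 4.23  0.15 14.89] twist -0.13 | t 21.15 tcp [0.5125 0.1129 0.2389] yaw -85.53 tilt [ 1.500e-02 -6.000e-04 -9.999e-01] F [-0.2  0.6 -0.2] w 0.498
```

Request:
{"method": "carry_out", "body": {
  "steps": [
    [[2,0.1,3],0],
    [[4,0.15,7],0],
    [[4.2,0.15,10],0],
    [[4.2,0.15,12.5],0],
    [[4.2,0.15,13.8],0],
    [[4.2,0.15,14.4],0],
    [[4.2,0.15,14.8],0],
    [[4.2,0.15,15.1],0],
    [[4.2,0.15,15.4],0],
    [[4.2,0.15,15.7],0],
    [[4.2,0.15,15.7],0]
  ],
  "gripper": -1
}}

```text
time_s: 22.25
tcp_pos: [0.5172, 0.071, 0.0853]
ee_rot: [[0.08, -0.997, 0.017], [-0.997, -0.08, -0.001], [0.002, -0.017, -1.0]]
wrist_force: [-7.0, 0.7, 17.0]
gripper_width: 0.008
```

Request:
{"method": "carry_out", "body": {
  "steps": [
    [[0,0,0.15],0],
    [[0,0,0.3],0],
    [[0,0,0.3],0]
  ]
}}

```text
time_s: 22.55
tcp_pos: [0.5181, 0.0714, 0.0854]
ee_rot: [[0.081, -0.997, 0.02], [-0.997, -0.081, -0.001], [0.002, -0.02, -1.0]]
wrist_force: [-5.8, 0.8, 17.6]
gripper_width: 0.008
```

Request:
{"method": "carry_out", "body": {
  "steps": [
    [[0,0.05,-2.5],0],
    [[0,0.1,-5],0],
    [[4,0.1,-5],0],
    [[8,0.1,-5],0],
    [[10.8,0.1,-5],0],
    [[10.8,0.1,-3],0],
    [[10.8,0.1,-1.5],0],
    [[10.8,0.1,-0.6],0],
    [[10.8,0.1,-0.2],0],
    [[10.8,0.1,0.2],0],
    [[10.8,0.1,0.5],0],
    [[10.8,0.1,0.8],0],
    [[10.8,0.1,0.8],0]
  ]
}}

```text
time_s: 23.85
tcp_pos: [0.526, -0.0363, 0.0852]
ee_rot: [[0.085, -0.996, 0.021], [-0.996, -0.085, -0.003], [0.004, -0.021, -1.0]]
wrist_force: [-17.8, 4.7, 44.9]
gripper_width: 0.004
```

Request:
{"method": "carry_out", "body": {
  "steps": [
    [[0,0,0.15],0],
    [[0,0,0.3],0],
    [[0,0,0.3],0]
  ]
}}

```text
time_s: 24.15
tcp_pos: [0.5281, -0.0355, 0.0854]
ee_rot: [[0.087, -0.996, 0.026], [-0.996, -0.087, -0.002], [0.005, -0.025, -1.0]]
wrist_force: [-5.8, 3.2, 19.1]
gripper_width: 0.003
```

Both ends are firm at the rim height. Retract clear and check.

Request:
{"method": "carry_out", "body": {
  "steps": [
    [[0,0,-2],0],
    [[0,0,-5],0],
    [[-4,0,-9],0],
    [[-8,0,-13],0],
    [[-12,0,-16],0],
    [[-14.5,0,-17],0],
    [[-14.5,0,-17],0],
    [[-14.5,0,-17],0]
  ]
}}

```text
time_s: 24.95
tcp_pos: [0.5109, 0.1102, 0.2542]
ee_rot: [[0.088, -0.996, 0.025], [-0.996, -0.089, -0.002], [0.004, -0.025, -1.0]]
wrist_force: [-0.9, -0.3, -0.1]
gripper_width: 0.005
```

```bash
python3 - <<'E'
from h import *
go([.5217,.0142,.25],-85.7)
im,K,T=snap("wrist","w9"); d=r.cut_out("wrist","lid")
if d: rect(K,T,d[0]["pixels"],.085)
sc,K2,T2=snap("scene","s9")
for t in ("lid","spare_card","flux","spool","meter","tray"): print(t,[(np.round(d["centre"],4).tolist()) for d in r.place_of("scene",t)[:1]])
a=cv2.imread("pics/scene0.png").astype(int)[:,:,::-1]; df=np.abs(a-sc).max(2)>60; print("changed px per 32 block rows>130:",[(i*32,j*32,int(df[i*32:i*32+32,j*32:j*32+32].sum())) for i in range(4,12) for j in range(16) if df[i*32:i*32+32,j*32:j*32+32].sum()>25])
cv2.imwrite("pics/s9c.png",cv2.resize(sc[100:340,60:440,::-1],None,fx=2,fy=2,interpolation=cv2.INTER_CUBIC))
E
```

```text
shift [ 9.66 -0.22  0.46] twist 0.77 | t 24.95 tcp [0.5109 0.1102 0.2542] yaw -84.93 tilt [ 0.0253 -0.0021 -0.9997] F [-0.9 -0.3 -0.1] w 0.005
rect c [450.9 -29.5] size [ 3.3 17.2] ang 8.8
lid [[0.5243, 0.0133, 0.0661]]
spare_card [[0.4303, 0.3015, 0.0102]]
flux [[0.6931, -0.1659, 0.0005]]
spool [[0.3688, 0.1321, -0.0003]]
meter [[0.7205, 0.2685, -0.0006]]
tray [[0.7428, -0.3231, -0.0003]]
changed px per 32 block rows>130: [(160, 160, 51), (160, 224, 263), (160, 256, 337), (160, 320, 202), (192, 128, 723), (192, 160, 739), (192, 224, 171), (192, 256, 223), (224, 128, 78)]
```

View pics/s9c.png

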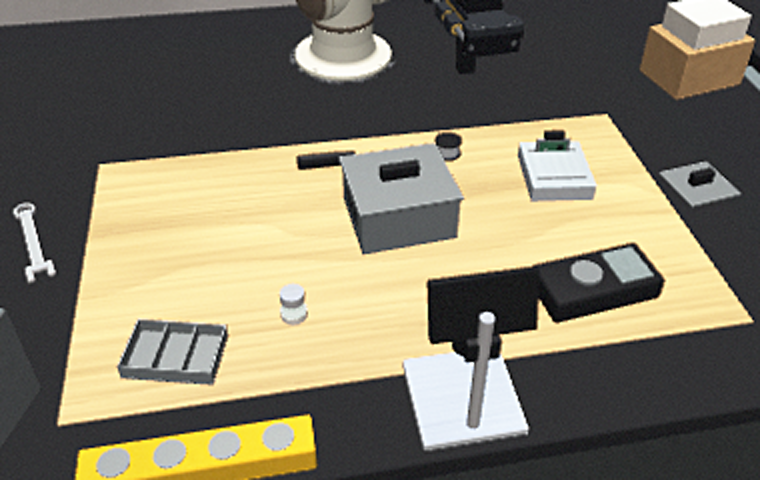

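The lid sits flush on the case (crop 400,190). The narrow card is still in the stand, the bystanders haven't moved, and the arm is clear.

```bash
python3 -c "
from station import r
print(r.finish_job())"
```

```text
the job is handed in; nothing more can be done
None
```

The wider card is in the case socket, the larger lid is pressed onto the case, and I handed the job in at about 25 s of the 61 s allowed.

- **Card:** I lowered it down the guides and pressed until it stopped hard at 32 N, with the tool within 0.5 mm of the height worked out for fully home. A picture afterwards showed it in the slot, and the detector put its underside at about 11 mm (12 mm is fully home).
- **Lid:** The studs went in with no side force, and I pressed the middle to 33 N. I then pressed each end with the fingers shut. Both ends stopped at 85.2–85.4 mm, where a seated lid should be at 85 mm. The first press on the -y end reached about 45 N at the fingertips, more than I meant to use. The force limit in the task is on the arm and gripper body, so I don't expect it to count.
- **Small lift on release:** When I eased off before opening the gripper, the tool rose about 1 mm with the lid still held, so the lid may have lifted by under 1 mm. The end presses after that found it seated.
- **Bystanders:** The last scene picture shows changes only where the card, lid and case are. The narrower card and the smaller lid are where they started.

One check disagreed: the last wrist-camera outline of the lid was a false detection (a 3 x 17 mm patch). The earlier outline, taken right after I released the lid, showed it centred on the case and aligned to about 0.1 degrees, and the scene camera put its height at 66 mm (fully home). The gripper tilted by up to 1.5 degrees by the end, which had no visible effect.

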